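# Check a test kiln with the probe thermometer

## Task

Take the probe thermometer out of its wooden stand and steady it upright for a second with its tip a few centimetres straight above the hole in the test kiln's lid. Then lower its rod down through the hole without the thermometer ever touching the kiln, until the underside of the collar on the rod is level with the top of the lid, and finish still holding it there: upright, centred in the hole and motionless. Leave the trimming tool and the other things on the table where they are.

Things in the scene. Friction and masses are not known exactly. Their poses are not given: they have to be found in the camera images.
- probe: Probe thermometer, 0.08-0.15 kg, 185 mm long, upright in a stand. Origin at the rod's tip, z up along the rod. Steel rod, diameter 8 mm, to 115 mm above the tip; steel collar, diameter 14, at 65 to 70 mm (rests on the stand's top); round handle, diameter 24, at 115 to 185 mm, black with a grey flat top. Round: yaw does not matter. Lifts straight out; the tip rises 65 mm to clear the stand.
- probe_collar (a point): Point on the thermometer's axis at the underside of its collar, 65 mm above the tip.
- kiln_hole (a point): Centre of the mouth of the hole in the test kiln's lid, level with the lid's top face, 150 mm above the table; axes as the kiln's, z up. The hole is round, 26 mm in diameter, vertical, through the 30 mm thick lid; below it is an empty chamber down to 27 mm above the table.
- kiln: Test kiln, fixed: a square steel case with a pale firebrick lid 230 x 230 mm, top at 150 mm. Origin at the centre of its underside on the table, z up. The one hole in the lid lies at x -45, y +45 mm from the centre. A bar handle stands on the lid at x +80 mm, along y, 100 mm long, its top 25 mm above the lid; nothing else stands on it.
- stand_a: One of two alike wooden stands, fixed: block 44 x 44 mm, top 75 mm above the table, foot 70 x 70 mm, upright 10 mm hole through its centre. Holds the thermometer (tip 10 mm above the table). Origin at the centre of its underside. May stand to the left or right of the other.
- stand_b: The other, alike stand; holds the trimming tool. Origin at the centre of its underside.
- loop_tool: Trimming tool, not to be moved: pale wooden handle, at most 22 mm in diameter, with an open wire loop 34 mm wide on top, standing upright in the other stand, its top 192 mm above the table. Origin at its lower end.
- pot: Bystander: open clay pot, 84 mm in diameter, 85 mm high, origin under its centre.
- bowl: Bystander: blue plastic bowl, 140 mm in diameter, 65 mm high, origin under its centre.
- brush_jar: Bystander: clay jar 72 mm in diameter, 80 mm high, with brushes to 170 mm, origin under its centre.
- rib_tool: Bystander: flat wooden modelling stick 22 x 170 x 9 mm lying along its y, origin under its centre.
- slip_bottle: Bystander: white bottle 64 mm in diameter, 170 mm high, origin under its centre.

How it is judged:
By the outcome, as a careful person would: the job done as asked, in the order asked, and still so for the second after the job is handed in, while the arm keeps its last pose, push and grip.
It also fails if it takes over 56 s, if anything falls off the work surface, if the arm or the gripper's body presses on something with over 40 N, if the wrist force passes 120 N, or if a joint passes its speed limit or range.

## Robot

A 7-joint arm with a two-finger parallel gripper is mounted at the origin on the work surface. World frame = base frame: x ahead of the robot, y to its left, z up, the work surface at z = 0. Lengths are in m, angles in rad, forces in N, time in s.
With the tool pointing down it reaches from about 0.425 to 0.975 m from the base axis. Payload 16.7 kg.
Tool frame: the origin (TCP) lies at the very end of the fingers, on their centre line; the grasp point (between the pads) lies 19 mm behind it (grip_point_offset is the distance from the TCP to the grasp point, in m); z points along the fingers, y is the direction in which the jaws open and shut (so a half turn about z gives the same grasp; the last joint's range is limited). The gripper opens to 85 mm and grips with 20 to 120 N. Pads are 22 mm wide; open, the fingers measure 114 mm over their backs; the gripper's body (76 mm by 85 mm) begins 54 mm behind the grasp point. The pads swing forward as they close: fully open they stand 13 mm farther back than shut.
Start: joints at [-1.282, 0.426, 0.074, 1.606, -0.034, 1.111, -0.067], TCP at [0.287, 0.611, 0.231] pointing down, gripper open.
Joint ranges: [-2.85, 2.85], [-0.5, 2.14], [-1.23, 1.37], [0.21, 2.46], [-1.02, 4.16], [0.16, 2.05], [-2.73, 2.73]. Speed limits (rad/s): [1.89, 1.89, 2.39, 2.39, 3.01, 3.01, 3.01].

## Interface

Orientations are given as a unit quaternion [w, x, y, z].
In Python, from rig import * gives the robot as it stands.
- The arm moves only by the tool carry_out, never from a script. Its argument "steps" is a list that holds one entry, the list of rows, each a list of 7 numbers: the shift along the tool's x, y, z in units of 0.15 m (1.0 is 0.15 m), then the turn, a rotation vector about the tool's x, y, z in units of pi/4 rad (1.0 is pi/4 rad), then the closure, from 0 (fully open) to 1 (shut). In form: [[[dx, dy, dz, wx, wy, wz, gripper], ...]]. A call has 1 to 8 rows; each row is the pose to reach, as a shift and turn from the pose measured when the call began, along the tool's axes at that moment; what a row does not reach only later rows make up. A row lasts 1/12 s, in which the tool goes at most 41.7 mm and 7.16 degrees, less where a joint would pass 70% of its speed; a pose out of reach is approached as far as the arm can. A call with a number of a shift or a turn outside -1 to 1 is refused whole. A call with a gripper value outside its range is refused whole. The fingers move at their own pace and stop on an object; "force" is the grip in N (left out, the last holds). Time passes only in rows, so rows that repeat a pose let the fingers close. It gives the time, the measured TCP pose, the force and the opening at its end, in the units of the state.
- get_state(): the state, without advancing time (a new reading comes with each control period).
- grab_frame(name): name is "side" or "top" or "wrist"; returns a dict with "img" (384x512x3 uint8, red, green, blue), "range_z" (384x512 float32, m along the optical axis (not along the pixel's ray), 0 where there is no reading), "fx", "fy", "cx", "cy" (pixels), "rvec" (rotation vector, rad) and "tvec" (3), from world to camera coordinates, as OpenCV has them. Camera axes: x right, y down, z forward; pixel columns grow to the right and rows downward; lengths in m; the calibration is good to about 2 mm. A picture is of the moment at which its call begins.
- sign_off(): hands the job in, once; it reports no verdict.
Trained networks look in the newest picture that a camera, given by its name, has taken for a name from the list of things; names that differ only in an ending like _2 or _b are one class to them, and where a whole thing is asked for, a point or a joint stands for the part that bears it (a point fixed in the world has none). Each returns a list of dicts, best first, with "p" (0 to 1); they miss things now and then, are a little off and sometimes report something else, mostly with a low value. They report only what shows in the picture. A call takes as long as a camera call.
- regions_of(camera, name): "region" (384x512 bool, what is visible of it) and "at" ([column, row] in pixels, amid what is visible of it).
The state is a dict: "time_s": time; "joint_pos": joint angles; "dq": joint speeds; "tau": joint torques, N m; "eef_pos": TCP position; "ee_rot": TCP orientation; "contact_force": force on the tool from outside, world axes, zero at the start; "ft_torque": the same for the moment, N m; "grip_width": opening from 0.0 (shut) to 1.0 (fully open).
Only numpy, scipy, OpenCV 4.12 (cv2) and the standard library are available. Lean on these libraries where they do the work, as an engineer would, in place of code of your own. Each camera call takes 0.05 s, during which the arm holds its last target.

## Working session

There is one attempt and no reset: what is moved stays moved. The work goes in short steps, Python scripts to look and compute and a tool call to move; the robot and the scene stay as the last step left them, time stands still between calls to the robot, and variables do not carry over. Pictures are saved under pics/ and viewed, and the job is handed in when it is done.

Besides the shell and the picture viewer there is one more tool, called after "Request:" as name(argument=value, ...) on one line, values as JSON. carry_out: Moves the arm, as the interface text tells. Shifts and turns lie within -1 to 1; 1 stands for 0.15 m of shift or pi/4 rad of turn. Its arguments: {"type":"object","properties":{"steps":{"type":"array","items":{"type":"array","items":{"type":"array","items":{"type":"number"}}}},"force":{"type":"number"}},"required":["steps"]}

```bash
ls; mkdir -p pics; cat > h.py <<'E'
from rig import *
import numpy as np, cv2
from scipy.spatial.transform import Rotation as R
def save(f,n): cv2.imwrite('pics/'+n+'.png',f['img'][:,:,::-1])
def cam(f):
    Rm=cv2.Rodrigues(np.array(f['rvec'],float))[0]; t=np.array(f['tvec'],float).reshape(3); return Rm,t
def cloud(f):
    z=f['range_z']; v,u=np.mgrid[0:384,0:512]
    P=np.stack([(u-f['cx'])/f['fx']*z,(v-f['cy'])/f['fy']*z,z],-1)
    Rm,t=cam(f); W=(P-t)@Rm; W[z==0]=np.nan; return W
def proj(f,p):
    Rm,t=cam(f); c=np.atleast_2d(p)@Rm.T+t
    return np.stack([c[:,0]/c[:,2]*f['fx']+f['cx'],c[:,1]/c[:,2]*f['fy']+f['cy']],-1)
def tcp():
    s=get_state(); q=np.array(s['ee_rot']); return np.array(s['eef_pos']),R.from_quat(q[[1,2,3,0]])
E
python3 - <<'E'
from h import *
s=get_state(); print(s)
for c in ['side','top','wrist']:
    f=grab_frame(c); save(f,c+'0'); Rm,t=cam(f); print(c,-Rm.T@t,Rm[2],f['fx'])
    W=cloud(f); np.save(c+'0.npy',W)
    for n in ['probe','kiln','stand_a','loop_tool']:
        for d in regions_of(c,n)[:3]:
            P=W[d['region']]; print(c,n,round(d['p'],2),np.round(d['at']),np.nanmin(P,0).round(3),np.nanmax(P,0).round(3),np.nanmedian(P,0).round(3))
E
```

```text
pics
{'time_s': 0.0, 'joint_pos': array([-1.28151877,  0.42673958,  0.07386062,  1.60662031, -0.0340823 ,
        1.11083224, -0.06710041]), 'dq': array([ 6.09843636e-04,  7.36745787e-04,  6.03132555e-04, -4.24830453e-05,
       -2.05940723e-04, -5.16908272e-04, -6.27596171e-04]), 'tau': array([-1.11561309e-03, -9.49826932e+01,  3.76009718e+00, -4.63485897e+01,
        1.91727706e-02,  1.06511271e-02, -1.43026646e-04]), 'eef_pos': array([0.2866196 , 0.61065484, 0.23059999]), 'ee_rot': array([-8.69780604e-05,  2.17649381e-01,  9.76026792e-01, -6.64327607e-04]), 'contact_force': array([-0.40052987,  0.6411305 ,  0.57602806]), 'ft_torque': array([ 0.01365107, -0.03621683,  0.04268675]), 'grip_width': 0.9983511962649417}
side [ 0.32247919 -0.70251473  1.01580869] [ 0.21679792  0.60543102 -0.7658015 ] 363.6065252614954
side probe 0.57 [282. 284.] [ 0.513 -0.344 -0.004] [ 0.588 -0.229  0.198] [ 0.522 -0.337  0.166]
side kiln 0.71 [244. 176.] [ 0.454 -0.004 -0.004] [0.751 0.307 0.176] [0.564 0.059 0.148]
side stand_a 0.8 [277. 305.] [ 0.486 -0.369 -0.004] [ 0.567 -0.279  0.127] [ 0.513 -0.3
[... 184 characters left out ...]
98] [ 0.521 -0.338  0.172]
top [0.4084328  0.00545622 1.11142674] [ 0.18826483  0.00613822 -0.98209912] 366.35054183003894
top probe 0.69 [383. 215.] [ 0.511 -0.392 -0.002] [ 0.532 -0.317  0.199] [ 0.52  -0.324  0.174]
top kiln 0.75 [216. 200.] [ 0.453 -0.001 -0.004] [0.734 0.271 0.18 ] [0.565 0.117 0.15 ]
top stand_a 0.85 [368. 220.] [ 0.487 -0.372 -0.006] [ 0.56  -0.292  0.135] [ 0.515 -0.317  0.031]
top stand_a 0.79 [321. 213.] [ 0.525 -0.22  -0.002] [ 0.598 -0.145  0.113] [ 0.547 -0.17   0.031]
top loop_tool 0.66 [328. 203.] [ 0.552 -0.192  0.074] [ 0.582 -0.168  0.16 ] [ 0.56  -0.176  0.138]
wrist [0.21621052 0.64330925 0.37296582] [ 0.27823273 -0.13115552 -0.95151709] 316.8640175758442
```

```bash
python3 - <<'E'
import cv2,numpy as np
a=cv2.imread('pics/side0.png');b=cv2.imread('pics/top0.png')
cv2.imwrite('pics/crops.png',np.hstack([cv2.resize(a[150:350,190:390],(400,400),interpolation=2),cv2.resize(b[140:300,260:420],(400,400),interpolation=2)]))
E
```

```text
(no output)
```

View pics/side0.png

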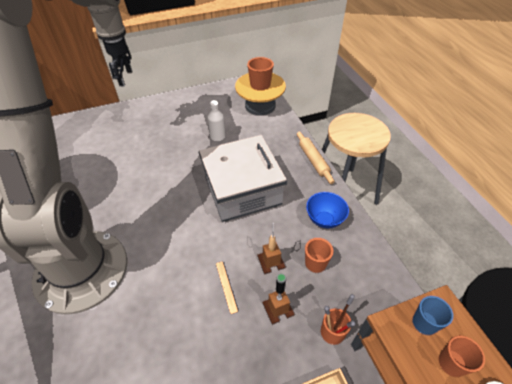

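View pics/top0.png

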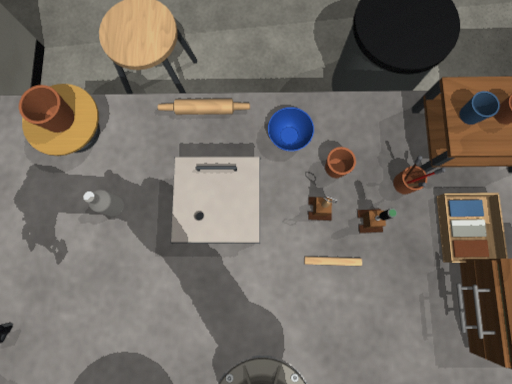

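```bash
echo
```

```text
(no output)
```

View pics/crops.png

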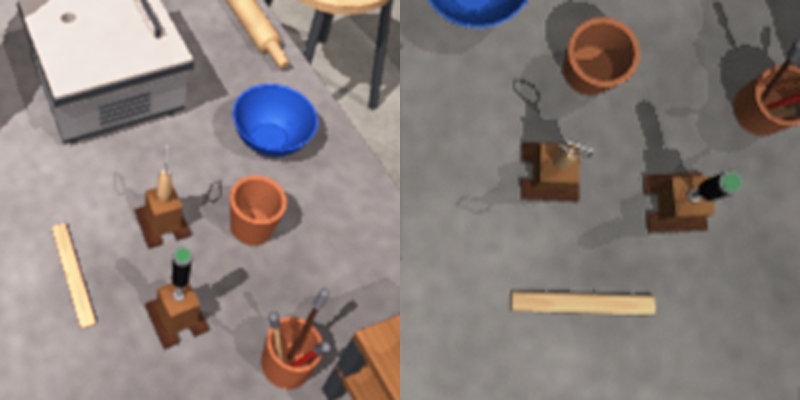

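The side view shows the black-handled thermometer in the right-hand stand, at about (281,285). The loop tool is in the left stand at about (271,248), and the hole in the kiln lid is at about (199,215) in the top view. Next I'll measure all three.

```bash
python3 - <<'E'
from h import *
for c in ['top','side']:
    f=grab_frame(c); W=cloud(f)
    # lid
    m=(abs(W[...,2]-.15)<.006)&(W[...,0]>.43)&(W[...,0]<.78)&(W[...,1]>-.03)&(W[...,1]<.33)
    n,l,st,_=cv2.connectedComponentsWithStats(m.astype(np.uint8)); k=1+np.argmax(st[1:,4]); m=l==k
    P=W[m]; r=cv2.minAreaRect(P[:,:2].astype(np.float32)); print(c,'lid z',np.median(P[:,2]),r)
    # hole: dark pixels on plane z=.15
    g=cv2.cvtColor(f['img'],cv2.COLOR_RGB2GRAY)
    hull=np.zeros(m.shape,np.uint8); cv2.fillConvexPoly(hull,cv2.convexHull(np.argwhere(m)[:,::-1].astype(np.int32)),1)
    Rm,t=cam(f); C=-Rm.T@t
    def onplane(u,v,z):
        d=np.stack([(u-f['cx'])/f['fx'],(v-f['cy'])/f['fy'],np.ones_like(u)],-1)@Rm
        return C+d*((z-C[2])/d[...,2])[...,None]
    d=(hull>0)&(g<120)
    v,u=np.nonzero(d); Q=onplane(u*1.,v*1.,.15)
    s=(Q[:,0]<r[0][0]+.02)&(abs(Q[:,0]-r[0][0])<.09)&(abs(Q[:,1]-r[0][1])<.09)
    w=(200-g[v,u])[s].astype(float);Q=Q[s]; print('hole',s.sum(),Q.mean(0),(Q*w[:,None]).sum(0)/w.sum(),Q.min(0),Q.max(0), np.median(g[m]))
    # probe: top pixels
    q=(abs(W[...,2]-.195)<.006)&(abs(W[...,0]-.52)<.06)&(abs(W[...,1]+.33)<.05)
    T=W[q]; print('probe top depth',q.sum(),T.mean(0),T.min(0),T.max(0))
    hsv=cv2.cvtColor(f['img'],cv2.COLOR_RGB2HSV)
    v,u=np.nonzero(q); q2=proj(f,[[.52,-.33,.195]])[0].astype(int)
    print(q2, f['img'][int(v.mean()),int(u.mean())])
    im=f['img'].astype(int); gr=(im[...,1]-im[...,0]>15); gr[:, :]&=(np.hypot(*(np.mgrid[0:384,0:512]-q2[::-1,None,None]))<20)
    v,u=np.nonzero(gr); Q=onplane(u*1.,v*1.,.195); print('green',len(u),Q.mean(0),Q.min(0),Q.max(0))
    for n in ['brush_jar','pot','loop_tool']:
        for d in regions_of(c,n)[:2]:
            P=W[d['region']]; print(n,round(d['p'],2),np.nanpercentile(P,3,axis=0).round(3),np.nanpercentile(P,97,axis=0).round(3))
    sv=(abs(W[...,2]-.075)<.004)&(abs(W[...,0]-.52)<.06)&(abs(W[...,1]+.33)<.06); P=W[sv]; print('standtop',P.min(0),P.max(0),cv2.minAreaRect(P[:,:2].astype(np.float32)))
    v,u=np.nonzero(sv)
E
```

```text
top lid z 0.1498132383565931 ((0.5703449249267578, 0.11907364428043365), (0.232344850897789, 0.2334126979112625), 89.51773834228516)
hole 69 [0.52652534 0.16279996 0.15      ] [0.52620739 0.16255732 0.15      ] [0.51648289 0.15122785 0.15      ] [0.53779062 0.17507737 0.15      ] 187.0
probe top depth 76 [ 0.52251342 -0.32914211  0.19539984] [ 0.51232612 -0.3406797   0.19118104] [ 0.53306818 -0.31821137  0.20015694]
[391 213] [ 81 138  93]
green 51 [ 0.52406773 -0.33087235  0.195     ] [ 0.5148804  -0.34051775  0.195     ] [ 0.53264024 -0.32260871  0.195     ]
brush_jar 0.95 [ 0.603 -0.48   0.002] [ 0.672 -0.409  0.168]
brush_jar 0.53 [ 0.393 -0.29   0.005] [ 0.414 -0.137  0.013]
pot 0.96 [ 0.652 -0.271  0.005] [ 0.725 -0.198  0.087]
loop_tool 0.29 [0.459 0.009 0.145] [0.679 0.227 0.154]
standtop [ 0.50077456 -0.35298307  0.07119639] [ 0.54399149 -0.30675999  0.07894936] ((0.5225589871406555, -0.32988351583480835), (0.04331125319004059, 0.04598957300186157), 0.5693878531455994)
side lid z 0.1492200654397752 ((0.5722835063934326, 0.11636107414960861), (0.2362145483493805, 0.2325031757
[... 182 characters left out ...]
probe top depth 68 [ 0.52369837 -0.3330607   0.19456802] [ 0.51346497 -0.34279525  0.18995379] [ 0.53486572 -0.32202893  0.1977084 ]
[279 277] [ 83 158  99]
green 47 [ 0.52424133 -0.33085684  0.195     ] [ 0.51437588 -0.34011065  0.195     ] [ 0.53373385 -0.321719    0.195     ]
brush_jar 0.58 [ 0.604 -0.481  0.002] [ 0.673 -0.415  0.168]
brush_jar 0.26 [ 0.461 -0.     0.026] [0.678 0.22  0.153]
pot 0.98 [ 0.654 -0.277  0.007] [ 0.725 -0.203  0.086]
pot 0.7 [ 0.491 -0.366  0.003] [ 0.555 -0.306  0.077]
standtop [ 0.50236413 -0.35497137  0.07104354] [ 0.54644701 -0.31040202  0.07890808] ((0.524336040019989, -0.3322860300540924), (0.043940406292676926, 0.04457569867372513), 1.7782288789749146)
```

```bash
cat >> h.py <<'E'
def plan(p,yawx=None):
    x,r=tcp(); d=np.array(p)-x; print('tcp',x.round(4),'dist',d.round(4))
    o='shift units',(r.inv().apply(d)/.15).round(3); print(*o)
    xa,ya=(np.array([0,1,0]),np.array([1,0,0])); T=R.from_matrix(np.stack([xa,ya,[0,0,-1]],1))
    print('turn units',((r.inv()*T).as_rotvec()/(np.pi/4)).round(3)); s=get_state(); print('t',s['time_s'],'w',s['grip_width'],'F',s['contact_force'].round(1),s['joint_pos'].round(2))
E
```

Request:
carry_out(steps=[[[-0.22,-0.08,-0.17,0,0,0.09,0],[-0.44,-0.16,-0.33,0,0,0.25,0],[-0.66,-0.24,-0.5,0,0,0.4,0],[-0.887,-0.32,-0.667,0,0,0.55,0],[-0.887,-0.32,-0.667,0,0,0.72,0],[-0.887,-0.32,-0.667,0,0,0.72,0]]])

```text
time_s: 1.65
eef_pos: [0.39, 0.5092, 0.334]
ee_rot: [0.0, 0.487, 0.874, 0.002]
contact_force: [-0.5, 0.6, 0.1]
grip_width: 0.998
```

```bash
python3 -c "
from h import *
plan([.5,.41,.33])"
```

```text
tcp [0.39   0.5092 0.334 ] dist [ 0.11   -0.0992 -0.004 ]
shift units [-0.948  0.276  0.027]
turn units [ 0.004 -0.003  0.705]
t 1.65 w 0.9983874097404823 F [-0.5  0.6  0.1] [-1.2   0.3   0.23  1.57 -0.07  1.27 -0.4 ]
```

Request:
carry_out(steps=[[[-0.24,0.07,0,0,0,0.1,0],[-0.48,0.14,0,0,0,0.25,0],[-0.72,0.21,0.01,0,0,0.4,0],[-0.948,0.276,0.027,0.004,-0.003,0.55,0],[-0.948,0.276,0.027,0.004,-0.003,0.705,0],[-0.948,0.276,0.027,0.004,-0.003,0.705,0]]])

```text
time_s: 2.15
eef_pos: [0.5011, 0.4086, 0.3292]
ee_rot: [0.0, 0.71, 0.705, -0.001]
contact_force: [-0.4, 0.8, -0.6]
grip_width: 1.0
```

```bash
python3 -c "
from h import *
plan([.53,.27,.33])"
```

```text
tcp [0.5011 0.4086 0.3292] dist [ 0.0289 -0.1386  0.0008]
shift units [-0.923  0.199 -0.004]
turn units [-0.     0.002 -0.009]
t 2.15 w 0.999630416055807 F [-0.4  0.8 -0.6] [-1.08  0.33  0.39  1.57 -0.13  1.27 -0.68]
```

Request:
carry_out(steps=[[[-0.23,0.05,0,0,0,0,0],[-0.46,0.1,0,0,0,0,0],[-0.69,0.15,0,0,0,0,0],[-0.92,0.2,0,0,0,0,0]]])

```text
time_s: 2.48
eef_pos: [0.5292, 0.2706, 0.3289]
ee_rot: [0.0, 0.706, 0.708, -0.001]
contact_force: [0.8, -0.1, 0.5]
grip_width: 0.992
```

Request:
carry_out(steps=[[[-0.23,0,0,0,0,0,0],[-0.46,0,0,0,0,0,0],[-0.69,0,0,0,0,0,0],[-0.92,0,0,0,0,0,0],[-0.92,0,0,0,0,0,0],[-0.92,0,0,0,0,0,0]]])

```text
time_s: 2.98
eef_pos: [0.5292, 0.1323, 0.3293]
ee_rot: [0.0, 0.705, 0.709, -0.0]
contact_force: [-0.6, 0.4, 0.3]
grip_width: 1.001
```

```bash
python3 -c "
from h import *
plan([.53,.0,.33])
f=grab_frame('wrist');save(f,'w1');print(proj(f,[[.526,.163,.15]]))"
```

```text
tcp [0.5292 0.1323 0.3293] dist [ 0.0008 -0.1323  0.0007]
shift units [-0.882 -0.    -0.004]
turn units [-0.001  0.001  0.008]
t 2.9833 w 1.0005771738418556 F [-0.6  0.4  0.3] [-0.82  0.14  0.51  1.8  -0.07  1.23 -0.28]
[[248.49375559 140.68523969]]
```

View pics/w1.png

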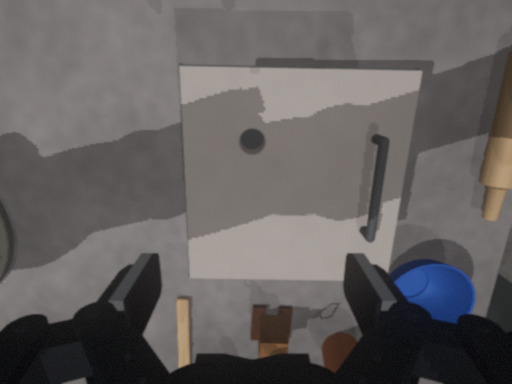

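The wrist view shows the hole at about (252,140), where my estimate projects to (248.5,140.7). I'll fit it more closely.

```bash
python3 - <<'E'
from h import *
f=grab_frame('wrist'); g=cv2.cvtColor(f['img'],cv2.COLOR_RGB2GRAY); W=cloud(f)
Rm,t=cam(f); C=-Rm.T@t; print(C,Rm[2])
def on(u,v,z):
    d=np.stack([(u-f['cx'])/f['fx'],(v-f['cy'])/f['fy'],np.ones_like(u)],-1)@Rm
    return C+d*((z-C[2])/d[...,2])[...,None]
s=g[120:162,230:275]; print(s[20],s[:,22])
m=(s<75).astype(np.uint8); cs,_=cv2.findContours(m,0,1); c=max(cs,key=cv2.contourArea); e=cv2.fitEllipse(c); print(e)
p=on(np.array([230+e[0][0]]),np.array([120+e[0][1]]),.15); print(p)
m=(abs(W[...,2]-.15)<.006)&(abs(W[...,0]-.57)<.15)&(abs(W[...,1]-.12)<.15)
print(np.median(W[m][:,2]),cv2.minAreaRect(W[m][:,:2].astype(np.float32)))
E
```

```text
[0.52924404 0.21148539 0.47072396] [ 0.00189479 -0.30808479 -0.95135702]
[115 116 117 115 115 114 115 114 108  98  80  65  60  58  58  58  56  56
  57  57  58  58  59  61  60  56  60  59  57  60  58  59  58  64  81  99
 111 116 117 118 118 118 116 118 117] [118 117 116 118 117 116 118 116 115 109  87  67  60  59  61  59  57  59
  58  57  59  59  59  57  59  58  60  58  59  61  62  74  78  77  79  85
  99 112 116 116 116 115]
((21.933502197265625, 21.11370086669922), (20.142364501953125, 22.764358520507812), 87.89142608642578)
[[0.52933513 0.1641549  0.15      ]]
0.14917821257634867 ((0.5742945671081543, 0.11723031103610992), (0.2334752380847931, 0.23358064889907837), 89.25502014160156)
```

Request:
carry_out(steps=[[[-0.24,-0.03,0,0,0,0,0],[-0.48,-0.06,0,0,0,0,0],[-0.72,-0.09,0,0,0,0,0],[-0.97,-0.12,0,0,0,0,0]]])

```text
time_s: 3.42
eef_pos: [0.5121, -0.0102, 0.3289]
ee_rot: [0.0, 0.702, 0.712, -0.001]
contact_force: [0.3, 0.6, -1.0]
grip_width: 1.0
```

Request:
carry_out(steps=[[[-0.24,-0.03,0,0,0,0,0],[-0.48,-0.06,0,0,0,0,0],[-0.72,-0.09,0,0,0,0,0],[-0.97,-0.12,0,0,0,0,0]]])

```text
time_s: 3.75
eef_pos: [0.4966, -0.1554, 0.3291]
ee_rot: [0.0, 0.7, 0.714, -0.001]
contact_force: [1.7, 0.7, 0.9]
grip_width: 1.001
```

Request:
carry_out(steps=[[[-0.24,0.03,0,0,0,0,0],[-0.48,0.06,0,0,0,0,0],[-0.65,0.1,0,0,0,0,0],[-0.65,0.1,0,0,0,0,0],[-0.65,0.1,0,0,0,0,0]]])

```text
time_s: 4.17
eef_pos: [0.5144, -0.2523, 0.3285]
ee_rot: [-0.0, 0.699, 0.715, -0.002]
contact_force: [-0.1, 1.2, -0.7]
grip_width: 1.002
```

```bash
python3 -c "
from h import *
plan([.5235,-.331,.33])
f=grab_frame('wrist');save(f,'w2');print(proj(f,[[.5235,-.331,.195],[.5235,-.331,.075]]))
W=cloud(f); q=(abs(W[...,2]-.195)<.006)&(abs(W[...,0]-.52)<.06)&(abs(W[...,1]+.33)<.05); print(q.sum(),W[q].mean(0),W[q].min(0),W[q].max(0))
sv=(abs(W[...,2]-.075)<.004)&(abs(W[...,0]-.52)<.06)&(abs(W[...,1]+.33)<.06); P=W[sv]; print('standtop',cv2.minAreaRect(P[:,:2].astype(np.float32)))
"
```

```text
tcp [ 0.5144 -0.2523  0.3285] dist [ 0.0091 -0.0787  0.0015]
shift units [-0.526  0.049 -0.009]
turn units [-0.003  0.003  0.029]
t 4.1667 w 1.002071637227199 F [-0.1  1.2 -0.7] [-0.32  0.23  0.8   1.75 -0.17  1.24  0.54]
[[259.30512781 259.81135028]
 [257.54883632 214.49145508]]
445 [ 0.52585213 -0.3306757   0.19411917] [ 0.51435158 -0.34362427  0.18901694] [ 0.53712016 -0.31975228  0.19611231]
standtop ((0.5263620018959045, -0.3321928381919861), (0.043899133801460266, 0.044966526329517365), 2.2328689098358154)
```

View pics/w2.png

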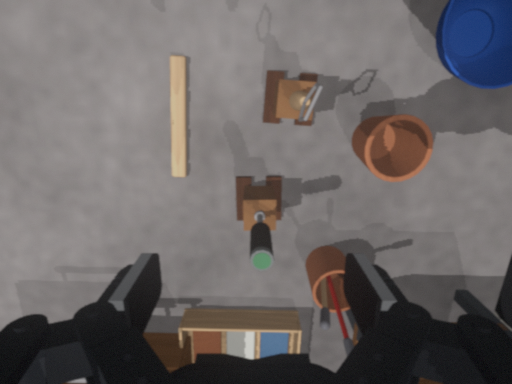

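The wrist view shows the green-topped black probe at about (262,260). The brush jar beside it at (335,290) has one brush leaning towards the probe, so I'll check that clearance.

```bash
python3 -c "
from h import *
for c in ['wrist','top','side']:
    f=grab_frame(c);W=cloud(f).reshape(-1,3)
    k=(W[:,2]>.09)&(W[:,2]<.2)&(np.hypot(W[:,0]-.525,W[:,1]+.331)<.13)&(np.hypot(W[:,0]-.525,W[:,1]+.331)>.025)
    P=W[k]; o=np.argsort(np.hypot(P[:,0]-.525,P[:,1]+.331)); print(c,k.sum(),P[o][::max(1,len(o)//8)].round(3).tolist())
"
```

```text
wrist 191 [[0.601, -0.425, 0.165], [0.602, -0.427, 0.161], [0.602, -0.429, 0.152], [0.604, -0.428, 0.152], [0.603, -0.429, 0.146], [0.602, -0.432, 0.148], [0.606, -0.43, 0.14], [0.61, -0.427, 0.148], [0.602, -0.435, 0.168]]
top 0 []
side 22 [[0.597, -0.429, 0.163], [0.598, -0.43, 0.171], [0.597, -0.432, 0.17], [0.601, -0.43, 0.17], [0.604, -0.429, 0.169], [0.599, -0.433, 0.154], [0.603, -0.431, 0.17], [0.599, -0.435, 0.166], [0.599, -0.436, 0.16], [0.601, -0.435, 0.169], [0.601, -0.436, 0.165]]
```

Request:
carry_out(steps=[[[-0.2,0.07,0,0,0,0.029,0.35],[-0.4,0.07,0,0,0,0.029,0.35],[-0.525,0.07,0,0,0,0.029,0.35],[-0.525,0.07,0,0,0,0.029,0.35],[-0.525,0.07,0,0,0,0.029,0.35],[-0.525,0.07,0,0,0,0.029,0.35]]])

```text
time_s: 4.87
eef_pos: [0.527, -0.3279, 0.329]
ee_rot: [-0.0, 0.706, 0.708, -0.0]
contact_force: [0.6, 0.4, -0.9]
grip_width: 0.653
```

```bash
python3 -c "
from h import *
plan([.525,-.331,.141])
f=grab_frame('wrist');save(f,'w3')
f=grab_frame('side');save(f,'s3')"
```

```text
tcp [ 0.527  -0.3279  0.329 ] dist [-0.002  -0.0031 -0.188 ]
shift units [-0.021 -0.012  1.253]
turn units [-0.001 -0.     0.004]
t 4.8667 w 0.6528742010524048 F [ 0.6  0.4 -0.9] [-0.17  0.34  0.81  1.65 -0.26  1.27  0.7 ]
```

View pics/w3.png

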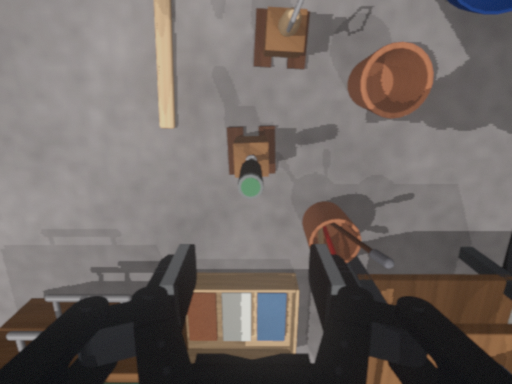

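View pics/s3.png

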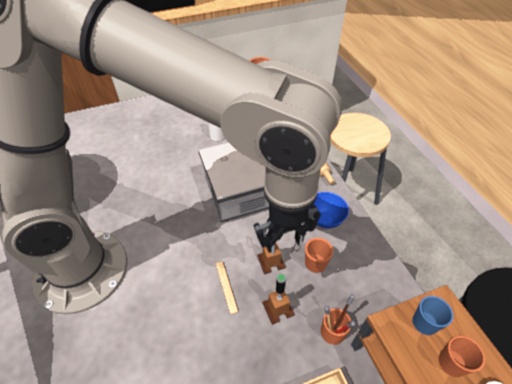

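Request:
carry_out(steps=[[[-0.02,-0.012,0.2,0,0,0,0.35],[-0.02,-0.012,0.4,0,0,0,0.35],[-0.02,-0.012,0.6,0,0,0,0.35],[-0.02,-0.012,0.75,0,0,0,0.35],[-0.02,-0.012,0.75,0,0,0,0.35],[-0.02,-0.012,0.75,0,0,0,0.35]]])

```text
time_s: 5.47
eef_pos: [0.5252, -0.3297, 0.2167]
ee_rot: [-0.001, 0.706, 0.709, -0.0]
contact_force: [0.5, -1.1, 0.7]
grip_width: 0.648
```

```bash
python3 -c "
from h import *
plan([.525,-.331,.141])
f=grab_frame('wrist');save(f,'w4')"
```

```text
tcp [ 0.5252 -0.3297  0.2167] dist [-0.0002 -0.0013 -0.0757]
shift units [-0.009 -0.001  0.504]
turn units [-0.003 -0.001  0.006]
t 5.4667 w 0.64830015555571 F [ 0.5 -1.1  0.7] [-0.11  0.44  0.76  1.78 -0.34  1.06  0.77]
```

View pics/w4.png

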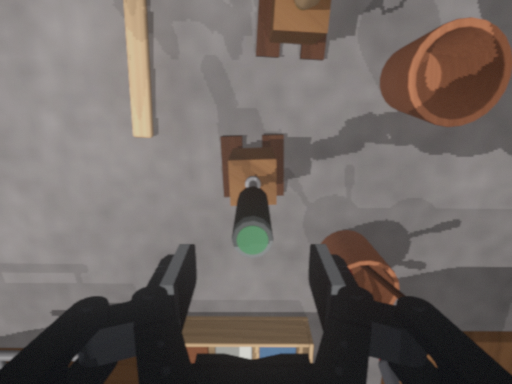

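The probe, at column 253, is centred between the fingers, whose midpoint is at 252. I'll go down and close on it.

Request:
carry_out(steps=[[[-0.009,0,0.13,0,0,0,0.35],[-0.009,0,0.26,0,0,0,0.35],[-0.009,0,0.39,0,0,0,0.35],[-0.009,0,0.5,0,0,0,0.35],[-0.009,0,0.5,0,0,0,0.35],[-0.009,0,0.5,0,0,0,0.35]]])

```text
time_s: 6.02
eef_pos: [0.5264, -0.332, 0.1443]
ee_rot: [0.0, 0.706, 0.709, 0.0]
contact_force: [0.3, -0.3, 0.6]
grip_width: 0.656
```

```bash
python3 -c "
from h import *
plan([.525,-.331,.141])
f=grab_frame('wrist');save(f,'w5')"
```

```text
tcp [ 0.5264 -0.332   0.1443] dist [-0.0014  0.001  -0.0033]
shift units [ 0.007 -0.009  0.022]
turn units [0.001 0.001 0.006]
t 6.0167 w 0.6562839905344715 F [ 0.3 -0.3  0.6] [-0.06  0.52  0.71  1.84 -0.41  0.93  0.83]
```

View pics/w5.png

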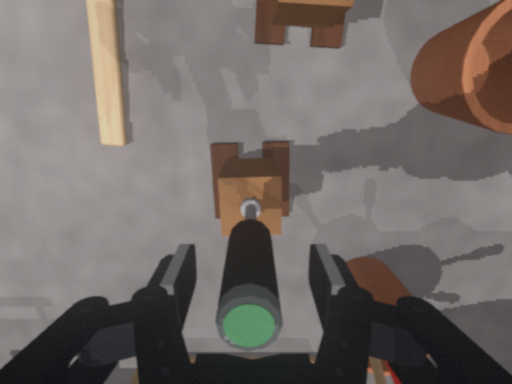

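Request:
carry_out(steps=[[[0.007,-0.007,0.02,0,0,0,0.35],[0.007,-0.007,0.02,0,0,0,0.5],[0.007,-0.007,0.02,0,0,0,0.65],[0.007,-0.007,0.02,0,0,0,0.8],[0.007,-0.007,0.02,0,0,0,1],[0.007,-0.007,0.02,0,0,0,1],[0.007,-0.007,0.02,0,0,0,1],[0.007,-0.007,0.02,0,0,0,1]]], force=60)

```text
time_s: 6.73
eef_pos: [0.5257, -0.3315, 0.1426]
ee_rot: [0.001, 0.706, 0.709, 0.0]
contact_force: [-2.3, 1.2, 8.7]
grip_width: 0.265
```

```bash
python3 -c "
from h import *
plan([.525,-.331,.333])
f=grab_frame('wrist');save(f,'w6')"
```

```text
tcp [ 0.5257 -0.3315  0.1426] dist [-0.0007  0.0005  0.1904]
shift units [ 2.000e-03 -1.000e-03 -1.269e+00]
turn units [0.003 0.001 0.005]
t 6.7333 w 0.2654783887380923 F [-2.3  1.2  8.7] [-0.06  0.52  0.71  1.84 -0.42  0.93  0.84]
```

View pics/w6.png

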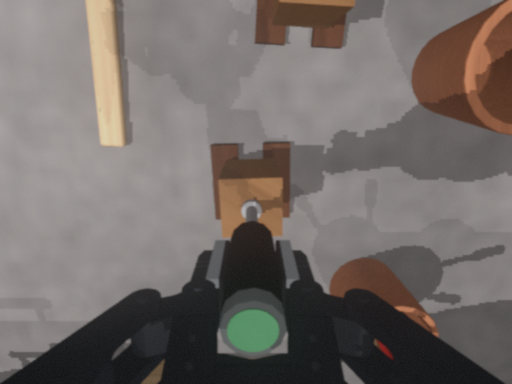

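The probe is gripped, with an opening of 0.265, which is about 22–24 mm. I'll lift it straight up.

Request:
carry_out(steps=[[[0,0,-0.05,0,0,0,1],[0,0,-0.12,0,0,0,1],[0,0,-0.2,0,0,0,1],[0,0,-0.3,0,0,0,1],[0,0,-0.4,0,0,0,1],[0,0,-0.5,0,0,0,1],[0,0,-0.58,0,0,0,1],[0,0,-0.6,0,0,0,1]]])

```text
time_s: 7.45
eef_pos: [0.5262, -0.332, 0.2354]
ee_rot: [0.003, 0.706, 0.709, 0.001]
contact_force: [0.4, 0.8, -0.9]
grip_width: 0.264
```

Request:
carry_out(steps=[[[0,0,-0.1,0,0,0,1],[0,0,-0.2,0,0,0,1],[0,0,-0.3,0,0,0,1],[0,0,-0.4,0,0,0,1],[0,0,-0.5,0,0,0,1],[0,0,-0.6,0,0,0,1],[0,0,-0.7,0,0,0,1],[0,0,-0.75,0,0,0,1]]])

```text
time_s: 8.12
eef_pos: [0.5257, -0.3321, 0.3495]
ee_rot: [0.003, 0.706, 0.708, 0.001]
contact_force: [0.3, -0.1, -0.3]
grip_width: 0.268
```

```bash
python3 -c "
from h import *
plan([.49,-.2,.36])
f=grab_frame('wrist');save(f,'w7');f=grab_frame('side');save(f,'s7')"
```

```text
tcp [ 0.5257 -0.3321  0.3495] dist [-0.0357  0.1321  0.0105]
shift units [ 0.881 -0.234 -0.074]
turn units [0.009 0.003 0.005]
t 8.1167 w 0.2680238283343673 F [ 0.3 -0.1 -0.3] [-0.17  0.32  0.83  1.62 -0.25  1.3   0.7 ]
```

View pics/w7.png

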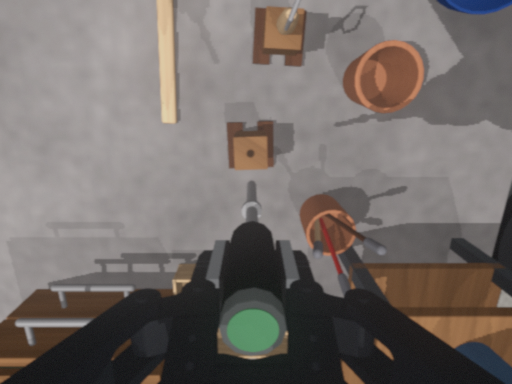

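View pics/s7.png

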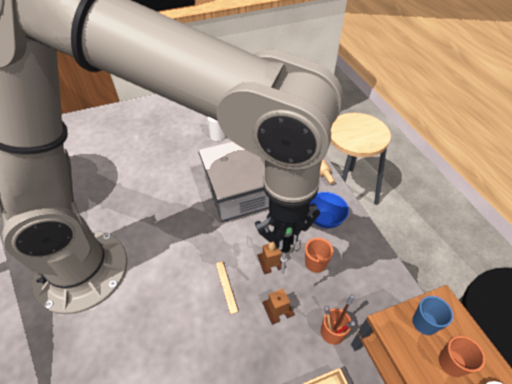

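The thermometer is out of its stand, which now shows empty. The collar is at (251,210) and the tip at (251,183). Next I'll carry it towards the kiln.

Request:
carry_out(steps=[[[0.12,-0.08,-0.02,0.009,0.003,0.005,1],[0.3,-0.15,-0.04,0.009,0.003,0.005,1],[0.5,-0.22,-0.06,0.009,0.003,0.005,1],[0.7,-0.26,-0.07,0.009,0.003,0.005,1],[0.9,-0.26,-0.07,0.009,0.003,0.005,1]]])

```text
time_s: 8.63
eef_pos: [0.4846, -0.1962, 0.3579]
ee_rot: [-0.0, 0.707, 0.707, -0.0]
contact_force: [0.2, 0.3, -1.2]
grip_width: 0.264
```

Request:
carry_out(steps=[[[0.2,0,0,0,0,0,1],[0.4,0,0,0,0,0,1],[0.6,0,0,0,0,0,1],[0.8,0,0,0,0,0,1],[1.0,0,0,0,0,0,1]]])

```text
time_s: 9.05
eef_pos: [0.484, -0.0446, 0.3572]
ee_rot: [-0.001, 0.707, 0.707, -0.0]
contact_force: [1.2, -0.1, -0.3]
grip_width: 0.267
```

```bash
python3 -c "
from h import *
plan([.527,.163,.34])"
```

```text
tcp [ 0.484  -0.0446  0.3572] dist [ 0.043   0.2076 -0.0172]
shift units [1.384 0.286 0.115]
turn units [-0.002 -0.001 -0.001]
t 9.05 w 0.26731211094563245 F [ 1.2 -0.1 -0.3] [-0.66 -0.01  0.63  1.87  0.01  1.28 -0.04]
```

Request:
carry_out(steps=[[[0.2,0.05,0.01,0,0,0,1],[0.4,0.1,0.01,0,0,0,1],[0.6,0.15,0.02,0,0,0,1],[0.8,0.2,0.03,0,0,0,1],[0.98,0.24,0.04,0,0,0,1],[0.98,0.24,0.04,0,0,0,1]]])

```text
time_s: 9.55
eef_pos: [0.5199, 0.1083, 0.3492]
ee_rot: [-0.001, 0.705, 0.709, -0.001]
contact_force: [-0.4, 0.4, -1.7]
grip_width: 0.262
```

Request:
carry_out(steps=[[[0.1,0.02,0.02,0,0,0,1],[0.2,0.04,0.06,0,0,0,1],[0.3,0.046,0.1,0,0,0,1],[0.38,0.046,0.13,0,0,0,1],[0.39,0.046,0.13,0,0,0,1],[0.39,0.046,0.13,0,0,0,1]]])

```text
time_s: 10.05
eef_pos: [0.526, 0.1673, 0.3291]
ee_rot: [-0.001, 0.705, 0.71, -0.002]
contact_force: [0.1, -0.7, -1.2]
grip_width: 0.268
```

```bash
python3 - <<'E'
from h import *
plan([.527,.163,.32])
for c in ['wrist','top','side']:
    f=grab_frame(c);save(f,c[0]+'8')
    x,_=tcp(); print(c,proj(f,[x+[0,0,-.1326],x+[0,0,-.0676],x+[0,0,.0524],[.527,.163,.15]]).round(1).tolist())
import cv2
a=cv2.imread('pics/t8.png');b=cv2.imread('pics/s8.png')
cv2.imwrite('pics/c8.png',np.hstack([cv2.resize(a[140:270,150:280],(400,400),interpolation=2),cv2.resize(b[90:220,160:290],(400,400),interpolation=2)]))
E
```

```text
tcp [0.526  0.1673 0.3291] dist [ 0.001  -0.0043 -0.0091]
shift units [-0.029  0.007  0.061]
turn units [-0.006  0.001  0.009]
t 10.05 w 0.26777589530613943 F [ 0.1 -0.7 -1.2] [-0.84  0.15  0.48  1.78 -0.08  1.23 -0.34]
wrist [[252.3, 183.7], [252.0, 209.2], [250.5, 332.5], [253.1, 174.5]]
top [[194.3, 213.0], [189.5, 209.5], [178.5, 201.4], [198.6, 215.1]]
side [[222.0, 147.4], [220.4, 132.2], [217.1, 100.2], [223.4, 158.3]]
```

View pics/w8.png

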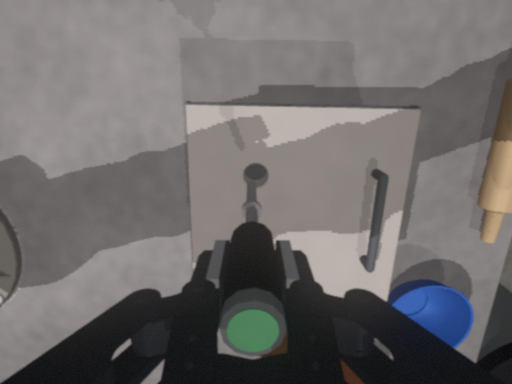

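View pics/c8.png

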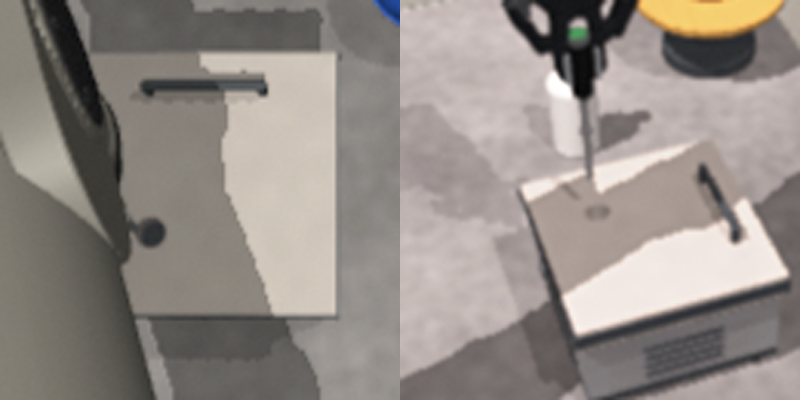

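The wrist view shows the hole at about (256,175) and the tip at about (251,184), so the probe needs to go a few mm in +x. I'll move there and zoom in.

Request:
carry_out(steps=[[[-0.03,0.02,0.03,-0.006,0.001,0.009,1],[-0.03,0.02,0.061,-0.006,0.001,0.009,1],[-0.03,0.02,0.061,-0.006,0.001,0.009,1],[-0.03,0.02,0.061,-0.006,0.001,0.009,1],[-0.03,0.02,0.061,-0.006,0.001,0.009,1],[-0.03,0.02,0.061,-0.006,0.001,0.009,1]]])

```text
time_s: 10.7
eef_pos: [0.5296, 0.1614, 0.3209]
ee_rot: [0.0, 0.708, 0.706, 0.001]
contact_force: [-0.5, 0.5, -1.0]
grip_width: 0.265
```

```bash
python3 - <<'E'
from h import *
plan([.529,.1625,.32])
C={}
for c,(u,v) in dict(wrist=(253,190),side=(222,150)).items():
    f=grab_frame(c)
    x,_=tcp(); print(c,proj(f,[x+[0,0,-.1326],x+[0,0,-.0676],[.529,.1625,.15]]).round(1).tolist())
    k=25; b=f['img'][v-k:v+k,u-k:u+k,::-1]; C[c]=cv2.resize(b,(400,400),interpolation=cv2.INTER_NEAREST)
cv2.imwrite('pics/c9.png',np.hstack([C['wrist'],C['side']]))
E
```

```text
tcp [0.5296 0.1614 0.3209] dist [-0.0006  0.0011 -0.0009]
shift units [ 0.007 -0.004  0.006]
turn units [ 0.002 -0.001 -0.003]
t 10.7 w 0.26518081256961185 F [-0.5  0.5 -1. ] [-0.83  0.16  0.48  1.79 -0.08  1.21 -0.33]
wrist [[251.1, 182.8], [251.0, 207.9], [250.5, 171.6]]
side [[223.5, 150.1], [222.0, 135.0], [224.0, 158.2]]
```

View pics/c9.png

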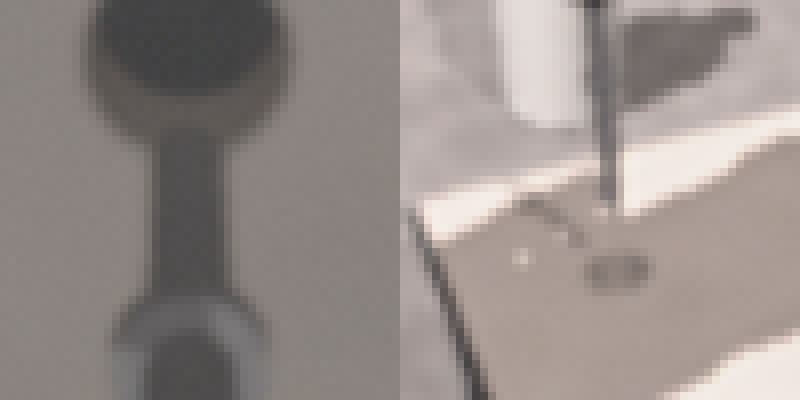

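In the wrist view the rod and the hole centre are both at column 251.5. The side view agrees to about 1 mm. I'll make a tiny correction and then hold still for more than a second.

Request:
carry_out(steps=[[[0.007,0.002,0.006,0.002,-0.001,-0.003,1],[0.007,0.002,0.006,0.002,-0.001,-0.003,1],[0.007,0.002,0.006,0.002,-0.001,-0.003,1],[0.007,0.002,0.006,0.002,-0.001,-0.003,1],[0.007,0.002,0.006,0.002,-0.001,-0.003,1],[0.007,0.002,0.006,0.002,-0.001,-0.003,1],[0.007,0.002,0.006,0.002,-0.001,-0.003,1],[0.007,0.002,0.006,0.002,-0.001,-0.003,1]]])

```text
time_s: 11.47
eef_pos: [0.5299, 0.1625, 0.3201]
ee_rot: [-0.0, 0.707, 0.707, 0.0]
contact_force: [0.2, 0.0, -2.0]
grip_width: 0.271
```

```bash
python3 - <<'E'
from h import *
for i in range(8): f=grab_frame('wrist')
plan([.53,.1625,.32])
W=cloud(f); x,_=tcp()
g=cv2.cvtColor(f['img'],cv2.COLOR_RGB2GRAY)
for r in (168,170,172,174,176,185,190,195): print(r,g[r,232:272].tolist())
print(proj(f,[x+[0,0,-.1326],x+[0,0,-.0676],[.53,.1625,.15]]).round(1).tolist())
E
```

```text
tcp [0.5299 0.1625 0.32  ] dist [ 0.0001 -0.     -0.    ]
shift units [-0.     0.001  0.   ]
turn units [ 0. -0.  0.]
t 11.8667 w 0.2629597623967076 F [-0.1  0.6 -1.7] [-0.83  0.16  0.48  1.79 -0.08  1.21 -0.33]
168 [133, 133, 134, 133, 133, 132, 121, 101, 77, 68, 68, 67, 68, 68, 66, 67, 67, 66, 68, 68, 67, 69, 67, 69, 67, 68, 69, 68, 69, 71, 86, 110, 128, 134, 136, 135, 136, 136, 135, 134]
170 [133, 133, 134, 134, 133, 127, 113, 91, 76, 70, 68, 67, 68, 65, 68, 68, 68, 66, 66, 69, 69, 68, 67, 67, 67, 66, 67, 68, 69, 72, 78, 98, 119, 132, 136, 135, 135, 136, 137, 137]
172 [134, 133, 133, 132, 131, 126, 109, 90, 83, 76, 70, 67, 67, 68, 65, 68, 68, 68, 68, 67, 68, 68, 69, 67, 66, 67, 68, 69, 70, 77, 84, 95, 112, 127, 135, 136, 136, 137, 136, 135]
174 [133, 132, 133, 133, 132, 126, 109, 94, 86, 85, 79, 72, 70, 68, 69, 67, 67, 67, 67, 68, 68, 69, 66, 68, 65, 67, 70, 75, 83, 84, 88, 99, 116, 129, 136, 135, 135, 135, 135, 135]
176 [134, 134, 133, 132, 132, 128, 116, 99, 87, 86, 88, 87, 83, 78, 73, 69, 67, 67, 67, 68, 68, 68, 68, 69, 72, 77, 82, 86, 87, 87, 91, 104, 122, 132, 135, 136, 136, 136, 136, 135]
185 [134, 133, 133, 133, 133, 135, 134, 133, 134, 134, 133, 131, 131, 124, 111, 89, 80, 81, 81, 81, 81, 81, 82, 93, 110, 123, 130, 134, 135, 134, 135, 133, 134, 133, 134, 134, 134, 134, 134, 134]
190 [134, 134, 133, 133, 134, 134, 135, 135, 134, 135, 134, 135, 134, 131, 117, 93, 80, 80, 79, 79, 81, 80, 80, 89, 112, 129, 134, 134, 134, 134, 134, 133, 133, 134, 134, 134, 132, 132, 134, 132]
195 [134, 134, 134, 134, 133, 133, 133, 134, 135, 134, 133, 134, 133, 131, 114, 88, 79, 78, 80, 80, 80, 80, 78, 85, 108, 129, 134, 134, 134, 133, 132, 132, 133, 132, 132, 132, 132, 132, 132, 132]
[[251.3, 182.8], [251.1, 207.9], [251.5, 172.7]]
```

Request:
carry_out(steps=[[[0,0,0,0,0,0,1],[0,0,0,0,0,0,1],[0,0,0,0,0,0,1],[0,0,0,0,0,0,1],[0,0,0,0,0,0,1],[0,0,0,0,0,0,1]]])

```text
time_s: 12.37
eef_pos: [0.5299, 0.1626, 0.3201]
ee_rot: [-0.0, 0.707, 0.707, 0.0]
contact_force: [0.5, -0.2, -1.2]
grip_width: 0.265
```

Request:
carry_out(steps=[[[0,0,0.03,0,0,0,1],[0,0,0.06,0,0,0,1],[0,0,0.09,0,0,0,1],[0,0,0.12,0,0,0,1],[0,0,0.15,0,0,0,1],[0,0,0.18,0,0,0,1],[0,0,0.2,0,0,0,1],[0,0,0.2,0,0,0,1]]])

```text
time_s: 13.03
eef_pos: [0.5296, 0.1625, 0.2893]
ee_rot: [-0.0, 0.707, 0.707, -0.0]
contact_force: [0.4, 0.4, -0.9]
grip_width: 0.267
```

```bash
python3 - <<'E'
from h import *
C={}
for c,(u,v) in dict(wrist=(253,190),side=(222,150)).items():
    f=grab_frame(c)
    x,_=tcp(); print(c,proj(f,[x+[0,0,-.1326],x+[0,0,-.0676],[.53,.1625,.15]]).round(1).tolist())
    k=25; b=f['img'][v-k:v+k,u-k:u+k,::-1]; C[c]=cv2.resize(b,(400,400),interpolation=cv2.INTER_NEAREST)
cv2.imwrite('pics/c10.png',np.hstack([C['wrist'],C['side']]))
plan([.53,.1625,.2576])
E
```

```text
wrist [[251.6, 182.8], [251.4, 208.1], [251.9, 180.7]]
side [[224.1, 156.6], [222.7, 142.1], [224.3, 158.1]]
tcp [0.5299 0.1625 0.29  ] dist [ 0.0001 -0.     -0.0324]
shift units [-0.     0.001  0.216]
turn units [-0. -0.  0.]
t 13.1333 w 0.2631850930140124 F [-0.4  0.3 -0.5] [-0.83  0.19  0.48  1.83 -0.09  1.15 -0.32]
```

View pics/c10.png

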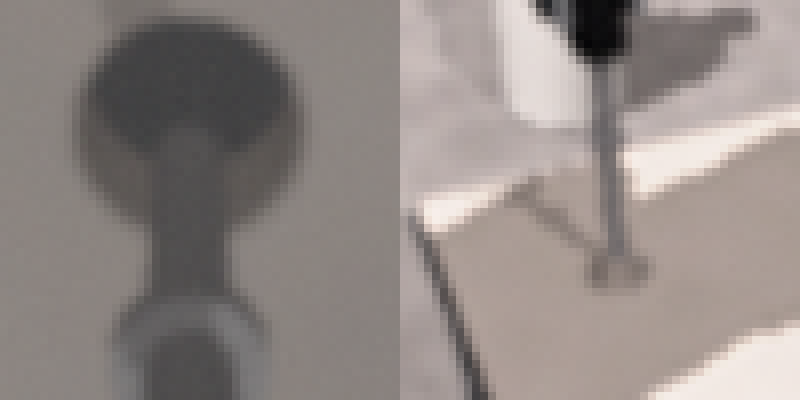

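```bash
python3 - <<'E'
from h import *
f=grab_frame('wrist'); im=f['img'].astype(int); x,_=tcp()
Rm,t=cam(f); C=-Rm.T@t; print('cam',C-x, Rm[2])
def on(u,v,z):
    d=np.stack([(u-f['cx'])/f['fx'],(v-f['cy'])/f['fy'],np.ones_like(u)],-1)@Rm
    return C+d*((z-C[2])/d[...,2])[...,None]
g=((im[...,1]-im[...,0])>20).astype(np.uint8); g[:280]=0
cs,_=cv2.findContours(g,0,1); c=max(cs,key=cv2.contourArea); e=cv2.fitEllipse(c); print(e)
W=cloud(f); m=g>0; print('depth green rel',np.nanmedian(W[m],0)-x)
p=on(np.array([e[0][0]]),np.array([e[0][1]]),x[2]+.0524); print('top rel',p-x)
k=W[190:200,250:253].reshape(-1,3); print('rod',np.nanmedian(k,0)-x)
for r in (186,190,194,198,202,206,210): print(r,(W[r,251]-x).round(4))
for cc in range(160,190,2): print(cc,(W[cc,251]).round(4),f['img'][cc,251])
E
```

```text
cam [0.00052486 0.07747151 0.14154828] [ 3.76134272e-04 -3.07158346e-01 -9.51658347e-01]
((454.2216491699219, 323.9029235839844), (49.711692810058594, 85.79573822021484), 117.25822448730469)
depth green rel [ 0.29248734 -0.23747292 -0.23423345]
top rel [[0.06939    0.00227379 0.0524    ]]
rod [-0.00023068  0.00288833 -0.08980718]
186 [-0.0003  0.0033 -0.1109]
190 [-0.0003  0.0031 -0.1005]
194 [-0.0002  0.0027 -0.0911]
198 [-0.0002  0.0031 -0.0803]
202 [-0.0002  0.0055 -0.0643]
206 [-0.0002  0.0028 -0.0638]
210 [-0.0001  0.0031 -0.0553]
160 [0.5296 0.1817 0.1497] [140 133 128]
162 [0.5296 0.1796 0.1484] [140 133 129]
164 [0.5296 0.1778 0.1489] [140 133 129]
166 [0.5296 0.1759 0.1484] [127 121 117]
168 [0.5292 0.1455 0.0261] [74 73 73]
170 [0.5292 0.1428 0.0263] [67 68 68]
172 [0.5292 0.1403 0.0271] [67 66 69]
174 [0.5292 0.1376 0.0271] [69 69 71]
176 [0.5292 0.1347 0.0263] [68 69 69]
178 [0.5292 0.1318 0.0256] [67 65 67]
180 [0.5292 0.1294 0.0269] [74 72 73]
182 [0.5296 0.1655 0.1656] [84 82 82]
184 [0.5297 0.1654 0.1716] [83 81 81]
186 [0.5297 0.1659 0.1793] [84 81 82]
188 [0.5297 0.1656 0.1841] [83 82 81]
```

From depth, the rod axis sits about 1 mm towards −y of the TCP and is vertical. I'll shift +1 mm in y, then lower.

Request:
carry_out(steps=[[[0.007,0,0,0,0,0,1],[0.007,0,0,0,0,0,1],[0.007,0,0.03,0,0,0,1],[0.007,0,0.06,0,0,0,1],[0.007,0,0.09,0,0,0,1],[0.007,0,0.12,0,0,0,1],[0.007,0,0.14,0,0,0,1],[0.007,0,0.14,0,0,0,1]]])

```text
time_s: 13.85
eef_pos: [0.5296, 0.1635, 0.2683]
ee_rot: [-0.0, 0.707, 0.707, -0.0]
contact_force: [-0.1, 0.3, -0.3]
grip_width: 0.266
```

```bash
python3 - <<'E'
from h import *
plan([.53,.1635,.2176])
f=grab_frame('wrist'); W=cloud(f); x,_=tcp(); save(f,'w11')
cv2.imwrite('pics/c11.png',cv2.resize(f['img'][160:225,220:285,::-1],(585,585),interpolation=cv2.INTER_NEAREST))
for r in range(172,226,3): print(r,W[r,251].round(4),(W[r,251]-x).round(4))
g=cv2.cvtColor(f['img'],cv2.COLOR_RGB2GRAY)
for r in (184,188,192): print(r,g[r,230:275].tolist())
E
```

```text
tcp [0.5296 0.1635 0.2683] dist [ 0.0004  0.     -0.0507]
shift units [0.    0.003 0.338]
turn units [-0.001  0.     0.   ]
t 13.85 w 0.26643186895638316 F [-0.1  0.3 -0.3] [-0.82  0.21  0.48  1.86 -0.1   1.1  -0.31]
172 [0.5293 0.1763 0.1477] [-0.0005  0.0128 -0.1211]
175 [0.5288 0.1427 0.0269] [-0.001  -0.0209 -0.2418]
178 [0.5288 0.1383 0.0252] [-0.001  -0.0252 -0.2436]
181 [0.5293 0.1664 0.1405] [-0.0005  0.0029 -0.1282]
184 [0.5293 0.1667 0.151 ] [-0.0005  0.0031 -0.1177]
187 [0.5293 0.1664 0.1593] [-0.0005  0.0029 -0.1095]
190 [0.5294 0.1667 0.1684] [-0.0004  0.0032 -0.1003]
193 [0.5294 0.1663 0.1752] [-0.0004  0.0028 -0.0935]
196 [0.5294 0.1665 0.1831] [-0.0004  0.0029 -0.0857]
199 [0.5295 0.1663 0.1895] [-0.0004  0.0027 -0.0792]
202 [0.5295 0.1691 0.2042] [-0.0003  0.0055 -0.0645]
205 [0.5295 0.1672 0.2051] [-0.0003  0.0037 -0.0637]
208 [0.5295 0.1664 0.2088] [-0.0003  0.0029 -0.0599]
211 [0.5295 0.1666 0.2152] [-0.0003  0.0031 -0.0536]
214 [0.5296 0.1667 0.2207] [-0.0003  0.0032 -0.0481]
217 [0.5296 0.166  0.224 ] [-0.0002  0.0024 -0.0448]
220 [0.5296 0.1662 0.2294] [-0.0002  0.0027 -0.0393]
223 [0.5297 0.1743 0.2532] [-0.0001  0.0108 -0.0155]
184 [135, 135, 134, 135, 134, 128, 115, 95, 82, 73, 69, 65, 66, 67, 66, 65, 71, 75, 79, 80, 81, 82, 82, 82, 82, 76, 70, 65, 67, 66, 68, 66, 66, 70, 81, 94, 113, 129, 135, 138, 137, 137, 136, 137, 136]
188 [134, 135, 135, 134, 131, 123, 106, 91, 84, 84, 82, 77, 71, 67, 67, 69, 71, 76, 78, 83, 82, 80, 80, 81, 77, 76, 69, 67, 66, 68, 68, 77, 83, 82, 84, 88, 103, 122, 134, 136, 136, 137, 136, 137, 136]
192 [134, 134, 134, 134, 134, 127, 116, 97, 88, 86, 87, 89, 89, 90, 90, 89, 83, 79, 77, 80, 83, 81, 82, 81, 79, 78, 82, 85, 91, 90, 88, 89, 88, 87, 88, 99, 115, 126, 135, 137, 136, 137, 137, 136, 135]
```

View pics/c11.png

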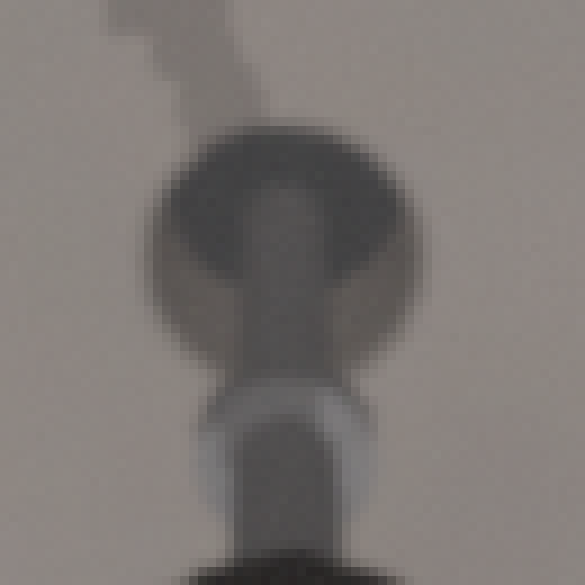

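Request:
carry_out(steps=[[[0,0.002,0.04,0,0,0,1],[0,0.002,0.08,0,0,0,1],[0,0.002,0.12,0,0,0,1],[0,0.002,0.16,0,0,0,1],[0,0.002,0.2,0,0,0,1],[0,0.002,0.23,0,0,0,1],[0,0.002,0.25,0,0,0,1],[0,0.002,0.25,0,0,0,1]]])

```text
time_s: 14.57
eef_pos: [0.5298, 0.1634, 0.2305]
ee_rot: [-0.0, 0.707, 0.707, -0.001]
contact_force: [-0.3, -0.2, -1.6]
grip_width: 0.266
```

```bash
cat > m.py <<'E'
from h import *
import sys
plan([.53,.1635,.2176])
f=grab_frame('wrist'); W=cloud(f); x,_=tcp()
C=[cv2.resize(f['img'][170:235,220:285,::-1],(400,400),interpolation=cv2.INTER_NEAREST)]
lid=W[150:230,200:300]; lid=lid[abs(lid[...,2]-.15)<.006]; lz=np.nanmedian(lid[:,2]); print('lid z',lz)
for r in range(176,216,2): print(r,W[r,251].round(4),'rel',(W[r,251]-x).round(4))
g=cv2.cvtColor(f['img'],cv2.COLOR_RGB2GRAY)
im=f['img'].astype(int); m=(im[...,1]-im[...,0]>20); m[:300]=0; m[:,:200]=0;m[:,300:]=0
print('handle top rel',(np.nanmedian(W[m],0)-x).round(4),m.sum())
f=grab_frame('side'); C.append(cv2.resize(f['img'][125:175,197:247,::-1],(400,400),interpolation=cv2.INTER_NEAREST))
cv2.imwrite('pics/%s.png'%sys.argv[1],np.hstack(C))
E
python3 m.py c12
```

```text
tcp [0.5298 0.1634 0.2305] dist [ 0.0002  0.0001 -0.0129]
shift units [0.001 0.001 0.086]
turn units [-0.002  0.001  0.   ]
t 14.5667 w 0.2664793081956028 F [-0.3 -0.2 -1.6] [-0.81  0.24  0.47  1.9  -0.13  1.03 -0.29]
lid z 0.14912943323209873
176 [0.5296 0.1833 0.1505] rel [-0.0004  0.0198 -0.0805]
178 [0.5296 0.1816 0.1497] rel [-0.0004  0.0181 -0.0813]
180 [0.5296 0.1799 0.149 ] rel [-0.0004  0.0164 -0.082 ]
182 [0.5296 0.1785 0.1496] rel [-0.0004  0.0151 -0.0814]
184 [0.5296 0.1768 0.1489] rel [-0.0004  0.0133 -0.0821]
186 [0.5296 0.1753 0.1491] rel [-0.0004  0.0119 -0.0819]
188 [0.5295 0.1662 0.1238] rel [-0.0005  0.0027 -0.1072]
190 [0.5295 0.1662 0.1296] rel [-0.0005  0.0028 -0.1014]
192 [0.5296 0.1659 0.1339] rel [-0.0005  0.0025 -0.0971]
194 [0.5296 0.1664 0.1406] rel [-0.0005  0.003  -0.0904]
196 [0.5296 0.1663 0.1451] rel [-0.0004  0.0029 -0.0859]
198 [0.5296 0.1662 0.1496] rel [-0.0004  0.0028 -0.0814]
200 [0.5297 0.1694 0.1634] rel [-0.0004  0.0059 -0.0676]
202 [0.5297 0.1693 0.1674] rel [-0.0003  0.0059 -0.0636]
204 [0.5297 0.1679 0.1676] rel [-0.0003  0.0045 -0.0634]
206 [0.5297 0.1665 0.1677] rel [-0.0003  0.0031 -0.0633]
208 [0.5297 0.1662 0.1709] rel [-0.0003  0.0028 -0.0601]
210 [0.5297 0.1665 0.1753] rel [-0.0003  0.003  -0.0557]
212 [0.5297 0.1665 0.1792] rel [-0.0003  0.0031 -0.0518]
214 [0.5297 0.1665 0.1826] rel [-0.0003  0.003  -0.0483]
handle top rel [ 0.0004 -0.0005  0.0515] 1824
```

View pics/c12.png

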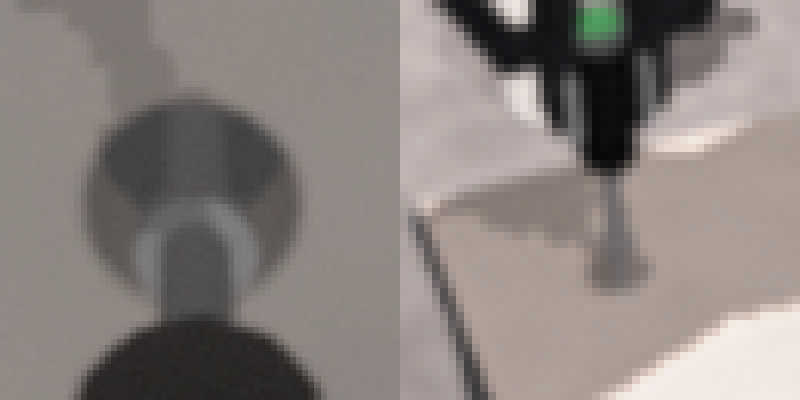

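Relative to the lid, the camera puts the collar underside 13.5 mm too high, and kinematics says 12.9 mm. I'll lower 13.1 mm.

Request:
carry_out(steps=[[[0,0.001,0.02,0,0,0,1],[0,0.001,0.04,0,0,0,1],[0,0.001,0.06,-0.001,0,0,1],[0,0.001,0.075,-0.002,0.001,0,1],[0,0.001,0.087,-0.002,0.001,0,1],[0,0.001,0.087,-0.002,0.001,0,1],[0,0.001,0.087,-0.002,0.001,0,1],[0,0.001,0.087,-0.002,0.001,0,1]]])

```text
time_s: 15.33
eef_pos: [0.5304, 0.1635, 0.2184]
ee_rot: [0.0, 0.707, 0.707, 0.001]
contact_force: [-0.1, 0.0, -0.9]
grip_width: 0.264
```

```bash
python3 m.py c13
```

```text
tcp [0.5304 0.1635 0.2184] dist [-0.0004 -0.     -0.0008]
shift units [-0.    -0.003  0.005]
turn units [ 0.002 -0.001  0.   ]
t 15.3333 w 0.2637907546155786 F [-0.1  0.  -0.9] [-0.81  0.26  0.47  1.91 -0.14  1.   -0.28]
lid z 0.14914077887055038
176 [0.5304 0.1865 0.15  ] rel [ 0.      0.023  -0.0684]
178 [0.5304 0.1849 0.1495] rel [ 0.      0.0214 -0.0689]
180 [0.5304 0.1834 0.1489] rel [ 0.      0.0198 -0.0695]
182 [0.5304 0.182  0.1492] rel [ 0.      0.0185 -0.0692]
184 [0.5304 0.1807 0.1498] rel [ 0.      0.0172 -0.0686]
186 [0.5304 0.1791 0.1492] rel [ 0.      0.0156 -0.0692]
188 [0.5304 0.1774 0.1483] rel [ 0.      0.0139 -0.0701]
190 [0.5304 0.1763 0.1495] rel [ 0.      0.0128 -0.0688]
192 [0.5303 0.1663 0.1221] rel [-0.      0.0027 -0.0963]
194 [0.5303 0.1668 0.1289] rel [-0.      0.0033 -0.0895]
196 [0.5304 0.1666 0.1333] rel [-0.      0.0031 -0.0851]
198 [0.5304 0.1666 0.1379] rel [-0.      0.0031 -0.0804]
200 [0.5304 0.1696 0.1514] rel [-0.      0.0061 -0.067 ]
202 [0.5304 0.169  0.154 ] rel [ 0.      0.0055 -0.0644]
204 [0.5304 0.1681 0.1554] rel [ 0.      0.0046 -0.063 ]
206 [0.5304 0.1664 0.1548] rel [-0.      0.0029 -0.0636]
208 [0.5304 0.1667 0.1596] rel [ 0.      0.0032 -0.0587]
210 [0.5304 0.1666 0.1629] rel [ 0.      0.003  -0.0554]
212 [0.5304 0.1663 0.166 ] rel [ 0.      0.0028 -0.0524]
214 [0.5304 0.1668 0.1707] rel [ 0.      0.0032 -0.0476]
handle top rel [ 0.0005 -0.0006  0.052 ] 1824
```

View pics/c13.png

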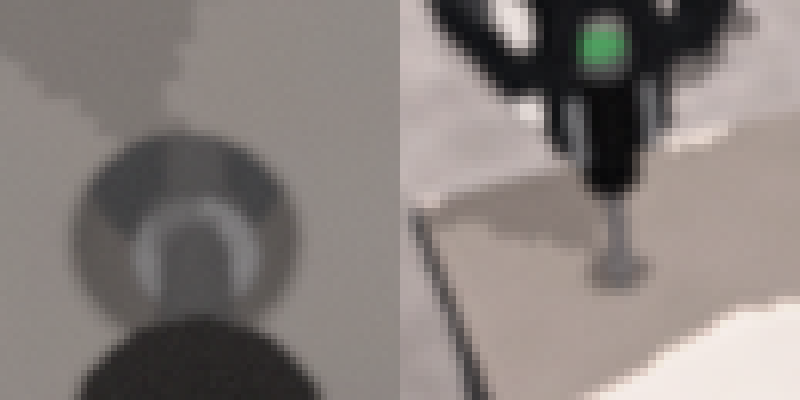

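```bash
cat > e.py <<'E'
from h import *
f=grab_frame('wrist'); g=cv2.cvtColor(f['img'],cv2.COLOR_RGB2GRAY).astype(float); x,_=tcp(); print(x.round(4))
Rm,t=cam(f); C=-Rm.T@t
def on(u,v,z):
    d=np.array([(u-f['cx'])/f['fx'],(v-f['cy'])/f['fy'],1])@Rm
    return C+d*(z-C[2])/d[2]
pts=[]
ctr=proj(f,[[.529,.1625,.15]])[0]
for a in np.deg2rad(np.arange(0,360,6)):
    ds=np.array([np.cos(a),np.sin(a)]); r=np.arange(13,23,.1)
    uv=(ctr[:,None]+ds[:,None]*r).astype(np.float32)
    if (uv[1]>207).any(): continue
    v=cv2.remap(g.astype(np.float32),uv[0][None],uv[1][None],cv2.INTER_LINEAR)[0]
    k=np.argmax(np.gradient(cv2.GaussianBlur(v[None],(0,0),4)[0])); pts.append(on(uv[0][k],uv[1][k],.1491)[:2])
P=np.array(pts)
from scipy.optimize import least_squares
s=least_squares(lambda q:np.hypot(*(P-q[:2]).T)-q[2],[.529,.1625,.013],loss='soft_l1',f_scale=.0005)
print('hole xyr',s.x.round(4),len(P),np.abs(s.fun).mean())
W=cloud(f)
for r in (209,212,215): 
    k=np.nonzero(abs(W[r,235:270,2]-W[r,251,2])<.006)[0]+235; print(r,W[r,k,0].min().round(4),W[r,k,0].max().round(4),W[r,k,0].mean().round(4))
E
python3 e.py
```

```text
[0.5304 0.1635 0.2184]
hole xyr [0.5292 0.1625 0.0129] 27 7.679578670852298e-05
209 0.5242 0.5373 0.5298
212 0.5277 0.5344 0.5311
215 0.5278 0.5343 0.5311
```

The wrist circle fit puts the hole at (0.5292, 0.1625), with the rod axis at about (0.5307, 0.1626). I'll trim −1.4 mm in x and 0.8 mm down.

Request:
carry_out(steps=[[[0,-0.004,0.002,0.001,0,0,1],[0,-0.009,0.005,0.002,-0.001,0,1],[0,-0.009,0.005,0.002,-0.001,0,1],[0,-0.009,0.005,0.002,-0.001,0,1],[0,-0.009,0.005,0.002,-0.001,0,1],[0,-0.009,0.005,0.002,-0.001,0,1]]])

```text
time_s: 15.98
eef_pos: [0.529, 0.1635, 0.2176]
ee_rot: [-0.0, 0.707, 0.707, -0.0]
contact_force: [0.1, 0.4, 0.1]
grip_width: 0.268
```

```bash
python3 e.py; python3 m.py c14 | grep -E "tcp|t |lid|turn|20[0-9]|top"
```

```text
[0.5291 0.1635 0.2176]
hole xyr [0.5292 0.1625 0.0129] 27 8.16166584212188e-05
209 0.5227 0.5352 0.529
212 0.5263 0.533 0.5296
215 0.5264 0.5322 0.5293
tcp [0.5291 0.1635 0.2176] dist [ 0.0009  0.     -0.    ]
shift units [0.    0.006 0.   ]
turn units [-0.  0.  0.]
t 16.0333 w 0.26515315137140777 F [ 0.4 -0.1 -0.8] [-0.81  0.26  0.47  1.92 -0.14  1.   -0.28]
lid z 0.14914192806494414
180 [0.529  0.1838 0.15  ] rel [-0.0001  0.0203 -0.0676]
200 [0.529  0.1697 0.1509] rel [-0.0001  0.0061 -0.0667]
202 [0.529  0.1696 0.1549] rel [-0.0001  0.0061 -0.0627]
204 [0.529  0.1679 0.1541] rel [-0.0001  0.0043 -0.0636]
206 [0.529  0.1668 0.1551] rel [-0.0001  0.0032 -0.0625]
208 [0.529  0.1666 0.1585] rel [-0.0001  0.003  -0.0591]
handle top rel [ 0.0006 -0.0006  0.052 ] 1822
```

View pics/c14.png

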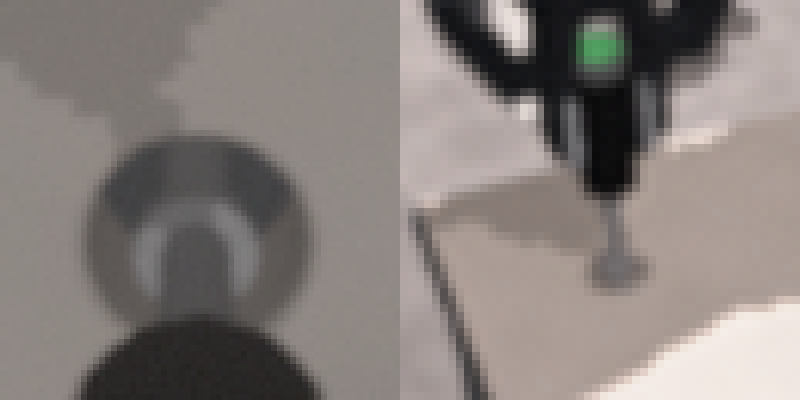

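The collar sits concentric in the hole, with its underside level to within about 0.5 mm. I'll hold still and then hand in.

Request:
carry_out(steps=[[[0,0,0,0,0,0,1],[0,0,0,0,0,0,1],[0,0,0,0,0,0,1],[0,0,0,0,0,0,1],[0,0,0,0,0,0,1],[0,0,0,0,0,0,1],[0,0,0,0,0,0,1],[0,0,0,0,0,0,1]]])

```text
time_s: 16.8
eef_pos: [0.529, 0.1635, 0.2176]
ee_rot: [-0.0, 0.707, 0.707, -0.0]
contact_force: [0.3, -0.2, -1.4]
grip_width: 0.269
```

```bash
python3 -c "
from h import *
s=get_state(); print(s['eef_pos'],s['ee_rot'],abs(s['dq']).max(),s['contact_force'])
print(sign_off())"
```

```text
[0.52903988 0.16352386 0.21761902] [-2.78220374e-05  7.07049353e-01  7.07164198e-01 -9.51478734e-05] 0.0011889006016247642 [ 0.32747565 -0.19986682 -1.36654201]
the job is handed in; nothing more can be done
None
```

I took the thermometer out of its stand and held it still for over a second with its tip about 37 mm above the hole. I then lowered it until the collar's underside was level with the lid, and handed the job in at 16.8 s with the arm still holding it.

**Last checks:**
- **Centring:** the rod axis was within about 0.5 mm of the hole centre in the wrist view, and the tool was upright.
- **Height:** kinematics put the collar's underside level with the lid top. Wrist depth had it about 0.5 mm high, so the two disagree slightly.
- **Stillness and contact:** joint speeds were about 0.001 rad/s at hand-in. I saw no sign of contact while lowering; the force readings stayed within about 2 N of zero, which is their noise.

**Disagreements and gaps:**
- **Camera offset:** the top and side cameras read x about 2 mm lower than the wrist camera and kinematics. I trusted the wrist view, which showed the rod and hole together.
- **Handle colour:** the top of the handle looked green rather than the grey described. It was the only black-handled item in the stands.
- **Other objects:** I kept the path clear of the trimming tool and the rest, but took no final picture to confirm that none of them had moved.

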